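# Show which laptop part to replace and with which spare

### The arm

A 6-joint arm with a two-finger parallel gripper is mounted at the origin on the work surface. World frame = base frame: x ahead of the robot, y to its left, z up, the work surface at z = 0. Lengths are in m, angles in rad, forces in N, time in s.
With the tool pointing down it reaches from about 0.25 to 0.775 m from the base axis. Payload 8.9 kg.
Tool frame: the origin (TCP) lies on the mounting face of the last link; the fingertips stand 173 mm ahead of it and the grasp point (between the pads) lies 155 mm ahead of it; z points along the fingers, y is the direction in which the jaws open and shut (so a half turn about z gives the same grasp; the last joint's range is limited). The gripper opens to 85 mm and grips with 20 to 120 N. Pads are 22 mm wide; open, the fingers measure 114 mm over their backs; the gripper's body (76 mm by 85 mm) begins 54 mm behind the grasp point. The pads swing forward as they close: fully open they stand 13 mm farther back than shut.
Start: joints at [-1.378, 0.291, -0.153, 1.127, 0, 1.431], TCP at [0.171, -0.496, 0.405] pointing down, gripper open.
Joint ranges: [-2.52, 2.52], [-0.91, 1.74], [-1.3, 1.37], [-1.96, 2.02], [-1.52, 1.47], [-3.14, 3.14]. Speed limits (rad/s): [2.22, 2.22, 2.79, 3.14, 3.14, 3.14].

### API

Orientations are given as a rotation vector (axis times angle).
In Python, from rig import bot, imaging, order gives the robot as it stands. The module is installed in compiled form; this text tells all that it offers.
- The arm moves only by the shell command python3 -m creep 'ROWS' [FORCE]. ROWS is JSON, a list that holds one entry, the list of rows, each a list of 7 numbers: the shift along the tool's x, y, z in m, then the turn, a rotation vector about the tool's x, y, z in degrees, then the closure in counts, from 0 (fully open) to 255 (shut). A call has exactly 8 rows; each row shifts and turns the commanded pose from where the row before left it, along the tool's axes as they then stand; what a row does not reach is not made up. A row lasts 1/8 s, in which the tool goes at most 62.5 mm and 10.7 degrees, less where a joint would pass 70% of its speed; a pose out of reach is approached as far as the arm can. A call with a gripper value outside its range is refused whole. The fingers move at their own pace and stop on an object; FORCE is the grip in N (left out, the last holds). Time passes only in rows, so rows that do not move let the fingers close, or fill a call up. It gives the time, the measured TCP pose, the force and the opening at its end, in the units of the state.
- bot.read_state(): the state, without advancing time (a new reading comes with each control period).
- imaging.get_image(name): name is "scene" or "side" or "wrist"; returns the picture (384x512x3 uint8, red, green, blue); there is no depth.
- imaging.camera_info(name): a dict with "fx", "fy", "cx", "cy" (pixels), "distortion" ([k1, k2, p1, p2, k3] as OpenCV has them; the pictures are not rectified), "extrinsics" (4x4, takes a point from camera to world coordinates). Camera axes: x right, y down, z forward; pixel columns grow to the right and rows downward; lengths in m; the calibration is good to about 2 mm. A picture is of the moment at which its call begins: read the wrist's pose just before it. camera_info takes no time and is no camera call; for the wrist camera it gives the pose at the moment of the call.
- order.finish_job(): hands the job in, once; it reports no verdict.
The state is a dict: "clock": time; "qpos": joint angles; "qvel": joint speeds; "joint_torque": joint torques, N m; "tool_pos": TCP position; "eef_rot": TCP orientation; "wrist_force": force on the tool from outside, world axes, zero at the start; "wrist_torque": the same for the moment, N m; "gripper_width": finger opening in m.
Only numpy, scipy, OpenCV 4.12 (cv2) and the standard library are available. Lean on these libraries where they do the work, as an engineer would, in place of code of your own. Each camera call takes 0.05 s, during which the arm holds its last target. There are 200 camera calls.

### The job

Show the apprentice which part of the opened laptop to replace: point down at the part with the red dot, fingertips a couple of centimetres above the dot, and stay there for about two seconds; then point the same way at the middle of the matching spare in the grey tray and finish still pointing at it. Touch nothing, disturb nothing, and point at no other part: stay well above the others on the way.

Things in the scene. Friction and masses are not known exactly. Their poses are not given: they have to be found in the camera images.
- laptop: opened laptop base lying flat, fixed to the bench: aluminium tray 210 mm (its x) by 300 mm (its y), rim 14 mm high, three black battery cells along its -x half; origin under its centre, z up. Fan, memory board and drive are screwed in a row 42 mm towards its +x, 92 mm apart, all with their tops 15 mm above the bench
- laptop_fan (a point): centre of the top of the laptop's cooling fan: black, round, 58 mm across, with grey blades
- laptop_memory (a point): centre of the top of the laptop's memory board: green, 68 x 30 mm, with black chips
- laptop_drive (a point): centre of the top of the laptop's storage drive: blue strip, 80 x 24 mm, with a silver plate
- dot_red: red inspection dot, 20 mm across and 1 mm thick, stuck on the middle of the failed part in the laptop (fan, memory board or drive, different every time); origin at the centre of its underside, 15 mm above the bench
- dot_green_a: green inspection dot, same size, on the middle of one of the two good parts in the laptop
- dot_green_b: green inspection dot, same size, on the middle of the other good part
- tray: grey spares tray, 110 mm (its x) by 276 mm (its y), walls 18 mm high and 4 mm thick, floor 4 mm thick, three bays in a row along its y; fixed; origin under its centre. One spare lies loose in each bay, which spare in which bay differs. Laptop and tray may be on either side of the bench
- spare_fan: new cooling fan (black, round, 58 mm, grey blades, no dot), 9 mm thick, loose in a bay of the tray; origin at the centre of its underside, z up
- spare_fan_top (a point): centre of the top of the spare fan, 9 mm above its underside and 13 mm above the bench, 5 mm below the tray's rim
- spare_memory: new memory board (green, 68 x 30 mm, black chips, no dot), 9 mm thick, loose in a bay of the tray; origin at the centre of its underside, z up
- spare_memory_top (a point): centre of the top of the spare memory, 9 mm above its underside and 13 mm above the bench, 5 mm below the tray's rim
- spare_drive: new storage drive (blue strip, 80 x 24 mm, silver plate, no dot), 9 mm thick, loose in a bay of the tray; origin at the centre of its underside, z up
- spare_drive_top (a point): centre of the top of the spare drive, 9 mm above its underside and 13 mm above the bench, 5 mm below the tray's rim
- screw_dish: small steel bowl, 52 mm across, 18 mm high, loose on a battery cell of the laptop (14 mm above the bench); origin at the centre of its underside
- driver: small screwdriver, 115 mm long, teal and yellow handle 16 mm thick, lying loose on the battery cells; origin under its middle, x along its blade. These two are the tallest things (32 mm) near the work; phone, mug, tape roll, bottle and bench equipment, up to 140 mm high, stand more than 420 mm to the left and right or 740 mm ahead of the robot's base
There are look-alikes about, which are no part of the job. Leave any blue look-alike of the spare_fan alone. Several things look just like the spare_drive: the one meant starts farthest to the robot's left.

How it is judged:
By the outcome, as a careful person would: the job done as asked, in the order asked, and still so for the second after the job is handed in, with the robot touching nothing.
It also fails if it takes over 42 s, if anything falls off the work surface, if the arm or the gripper's body presses on something with over 40 N, if the wrist force passes 120 N, or if a joint passes its speed limit or range.

## Working session

There is one attempt and no reset: what is moved stays moved. The work goes in short steps, Python scripts to look and compute and a shell command to move; the robot and the scene stay as the last step left them, time stands still between calls to the robot, and variables do not carry over. Pictures are saved under pics/ and viewed, about 8 in all and at most 12, crops included, and the job is handed in when it is done.

```bash
mkdir -p pics
cat > h.py <<'E'
import numpy as np,cv2
from rig import bot,imaging,order
def K(i): return np.array([[i['fx'],0,i['cx']],[0,i['fy'],i['cy']],[0,0,1.]])
def px2w(i,px,z):
    E=np.array(i['extrinsics']);d=cv2.undistortPoints(np.array([[px]],float),K(i),np.array(i['distortion']))[0,0]
    r=E[:3,:3]@[d[0],d[1],1];o=E[:3,3];return o+r*(z-o[2])/r[2]
def w2px(i,p):
    E=np.linalg.inv(np.array(i['extrinsics']));return cv2.projectPoints(np.array([p],float),cv2.Rodrigues(E[:3,:3])[0],E[:3,3],K(i),np.array(i['distortion']))[0][0,0]
def save(n,im): cv2.imwrite('pics/'+n,np.ascontiguousarray(im[:,:,::-1]))
E
python3 - <<'E'
from h import *
for n in('scene','side'):
    im=imaging.get_image(n);i=imaging.camera_info(n);np.save(n+'.npy',im)
    save(n+'.png',cv2.resize(im,None,fx=1.5,fy=1.5));print(n,np.round(np.array(i['extrinsics'])[:3,3],3),i['fx'])
s=bot.read_state();print({k:np.round(v,3) for k,v in s.items()})
E
```

```text
scene [1.023 0.284 0.634] 378.24467762376173
side [ 0.282 -0.523  0.691] 380.9096362370953
{'clock': np.float64(0.1), 'qpos': array([-1.378,  0.291, -0.154,  1.127,  0.   ,  1.432]), 'qvel': array([-0.003, -0.003,  0.003,  0.   , -0.001,  0.002]), 'joint_torque': array([ 0.0000e+00, -5.3798e+01,  3.3192e+01,  9.0000e-03, -0.0000e+00,
       -0.0000e+00]), 'tool_pos': array([ 0.171, -0.496,  0.404]), 'eef_rot': array([-3.097, -0.519,  0.   ]), 'wrist_force': array([-0.471, -0.41 , -0.252]), 'wrist_torque': array([-0.036,  0.001, -0.015]), 'gripper_width': np.float64(0.085)}
```

View pics/scene.png

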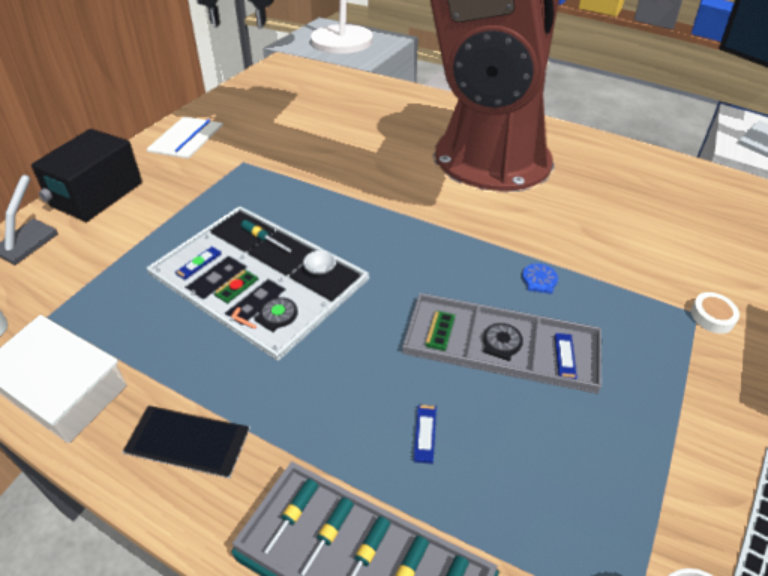

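The scene shows the red dot on the green memory board at (236,284). Green dots are on the drive (198,261) and the fan (278,310). Candidates for the spare memory: only the green board in the tray at (440,330). The other tray parts are the fan (502,338) and drive (566,355); the blue fan (540,277) and loose drive (425,432) are look-alikes outside the tray. I'll check this in a close crop.

Run:
```python
from h import *
im=np.load('scene.npy');i=imaging.camera_info('scene')
a=im[165:215,130:190];b=im[195:245,260:320]
save('c1.png',np.hstack([cv2.resize(c,(390,325),interpolation=cv2.INTER_CUBIC) for c in(a,b)]))
for n,p,z in(('red',(157.3,189.3),.016),('g_drive',(132,174),.016),('g_fan',(185,206.5),.016),('sp_mem',(293,220),.013),('sp_fan',(334.5,226),.013),('sp_drv',(377.5,236),.013)):
    print(n,np.round(px2w(i,p,z),3))
h=cv2.cvtColor(im,cv2.COLOR_RGB2HSV);m=((h[...,0]<6)|(h[...,0]>174))&(h[...,1]>170)&(h[...,2]>120)
ys,xs=np.nonzero(m[165:215,130:190]);print('red blob',xs.mean()+130,ys.mean()+165,len(xs))
```

```text
red [ 0.575 -0.213  0.016]
g_drive [ 0.563 -0.303  0.016]
g_fan [ 0.589 -0.123  0.016]
sp_mem [0.507 0.104 0.013]
sp_fan [0.48  0.191 0.013]
sp_drv [0.462 0.282 0.013]
red blob 157.09302325581396 189.2093023255814 43
```

View pics/c1.png

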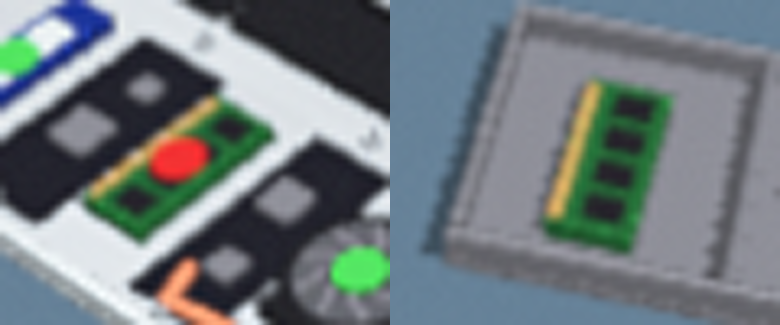

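View pics/side.png

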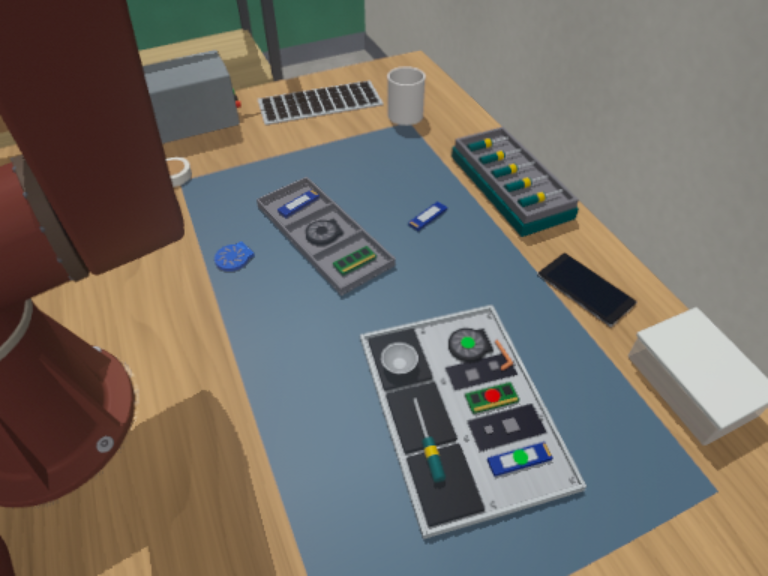

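The crops confirm both: the red dot is on the laptop's memory board, and the only green spare is in the tray bay nearest the laptop. The side view agrees, with the red dot at (492,396) and the spare at (355,260). Dot spacings come out at 91 mm against the 92 mm given. I'll close the fingers and turn the tool so its axes line up with the world.

```bash
python3 - <<'E'
from h import *
i=imaging.camera_info('side')
for p,z in(((492/1.5,396/1.5),.016),((355/1.5,260/1.5),.013)): print(np.round(px2w(i,p,z),3))
i=imaging.camera_info('scene');print(np.round(px2w(i,(293.8,219.3),.013),3),np.round(px2w(i,(157.2,189.3),.016),3))
E
python3 -m creep '[[[0,0,0,0,0,-8.9,255],[0,0,0,0,0,-8.9,255],[0,0,0,0,0,-8.9,255],[0,0,0,0,0,-8.9,255],[0,0,0,0,0,-8.9,255],[0,0,0,0,0,-8.9,255],[0,0,0,0,0,-8.9,255],[0,0,0,0,0,-8.9,255]]]'
```

```text
[ 0.576 -0.217  0.016]
[0.504 0.099 0.013]
[0.504 0.105 0.013] [ 0.575 -0.213  0.016]
clock: 1.1
tool_pos: [0.171, -0.4962, 0.4044]
eef_rot: [-2.211, -2.231, -0.001]
wrist_force: [0.3, -1.6, -0.6]
gripper_width: -0.0001
```

```bash
python3 -m creep '[[[0.035,0.05,0,0,0,0,255],[0.035,0.05,0,0,0,0,255],[0.035,0.05,0,0,0,0,255],[0.035,0.05,0,0,0,0,255],[0.035,0.05,0,0,0,0,255],[0.035,0.05,0,0,0,0,255],[0.035,0.05,0,0,0,0,255],[0.035,0.05,0,0,0,0,255]]]'
python3 - <<'E'
from h import *
s=bot.read_state();i=imaging.camera_info('wrist');im=imaging.get_image('wrist')
save('w1.png',cv2.resize(im,None,fx=1.5,fy=1.5));print(s['tool_pos'],s['eef_rot'],s['qpos'])
h=cv2.cvtColor(im,cv2.COLOR_RGB2HSV);m=(((h[...,0]<6)|(h[...,0]>174))&(h[...,1]>170)&(h[...,2]>120)).astype(np.uint8)
n,l,st,c=cv2.connectedComponentsWithStats(m)
for k in range(1,n):
    if st[k,4]>15: print(c[k],st[k],px2w(i,c[k],.016))
E
```

```text
clock: 2.1
tool_pos: [0.5714, -0.2134, 0.4044]
eef_rot: [-2.217, -2.225, 0.0]
wrist_force: [-0.7, -0.9, -0.5]
gripper_width: 0.0003
[ 0.57140889 -0.21341484  0.4044426 ] [-2.21713307e+00 -2.22539577e+00  3.47764818e-04] [-4.77212978e-01  4.55271779e-01  9.12963815e-02  1.20712123e+00
 -1.37242672e-04  1.08986356e+00]
[257.01793722 173.40358744] [249 166  17  16 223] [ 0.57371404 -0.21856979  0.016     ]
```

View pics/w1.png

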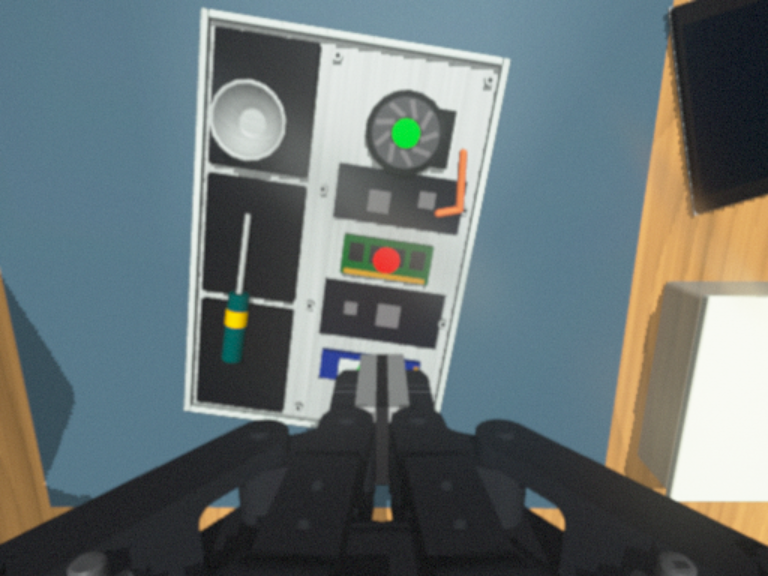

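The wrist view shows the red dot at (386,260) in the enlarged picture, on the memory board. The three cameras agree to within 6 mm, around (0.575, -0.216), so I'll go straight down there.

```bash
python3 -m creep '[[[-0.003,0.003,0.02,0,0,0,255],[0,0,0.035,0,0,0,255],[0,0,0.035,0,0,0,255],[0,0,0.035,0,0,0,255],[0,0,0.03,0,0,0,255],[0,0,0.02,0,0,0,255],[0,0,0.015,0,0,0,255],[0,0,0.005,0,0,0,255]]]'
python3 - <<'E'
from h import *
s=bot.read_state();print(s['tool_pos'],s['eef_rot'])
p=s['tool_pos']-[0,0,.173]
out=[]
for n,c in(('scene',(157,187)),('side',(328,260)),('wrist',(257,235))):
    i=imaging.camera_info(n);im=imaging.get_image(n).copy()
    print(n,'tip px',w2px(i,p),'under tip',w2px(i,[p[0],p[1],.016]))
    r=30 if n!='wrist' else 100
    x,y=c;out.append(cv2.resize(im[y-r:y+r,x-r:x+r],(260,260)))
save('p1.png',np.hstack(out))
E
```

```text
clock: 3.15
tool_pos: [0.5727, -0.2178, 0.2088]
eef_rot: [-2.216, -2.225, 0.001]
wrist_force: [0.7, 0.2, 0.1]
gripper_width: 0.0
[ 0.57271481 -0.21779343  0.20882811] [-2.21649922e+00 -2.22461696e+00  6.56408135e-04]
scene tip px [154.95645081 181.79659214] under tip [156.43688178 187.92864508]
side tip px [328.32660049 259.76403734] under tip [326.93277431 264.90799634]
wrist tip px [255.14343078 249.8963011 ] under tip [255.06939039 234.42278158]
```

View pics/p1.png

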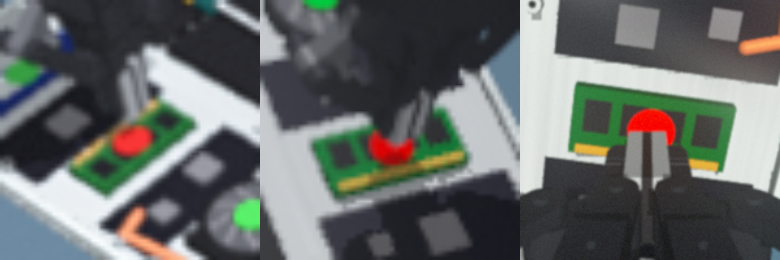

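The fingertips are over the red dot, off by about 1.5 mm in the wrist view, with a clear gap of about 2 cm. I'll make a small correction, hold for a little over 2 s, then rise.

```bash
python3 -m creep '[[[0.001,0.002,0,0,0,0,255],[0,0,0,0,0,0,255],[0,0,0,0,0,0,255],[0,0,0,0,0,0,255],[0,0,0,0,0,0,255],[0,0,0,0,0,0,255],[0,0,0,0,0,0,255],[0,0,0,0,0,0,255]]]'
python3 -m creep '[[[0,0,0,0,0,0,255],[0,0,0,0,0,0,255],[0,0,0,0,0,0,255],[0,0,0,0,0,0,255],[0,0,0,0,0,0,255],[0,0,0,0,0,0,255],[0,0,0,0,0,0,255],[0,0,0,0,0,0,255]]]'
python3 -m creep '[[[0,0,0,0,0,0,255],[0,0,0,0,0,0,255],[0,0,-0.03,0,0,0,255],[0,0,-0.03,0,0,0,255],[0,0,-0.035,0,0,0,255],[0,0,-0.035,0,0,0,255],[0,0,-0.035,0,0,0,255],[0,0,-0.025,0,0,0,255]]]'
python3 -m creep '[[[0.04,-0.009,0,0,0,0,255],[0.04,-0.009,0,0,0,0,255],[0.04,-0.009,0,0,0,0,255],[0.04,-0.009,0,0,0,0,255],[0.04,-0.009,0,0,0,0,255],[0.04,-0.009,0,0,0,0,255],[0.04,-0.009,0,0,0,0,255],[0.038,-0.008,0,0,0,0,255]]]'
python3 - <<'E'
from h import *
s=bot.read_state();i=imaging.camera_info('wrist');im=imaging.get_image('wrist')
print(s['tool_pos'],s['eef_rot'])
h=cv2.cvtColor(im,cv2.COLOR_RGB2HSV);m=((h[...,0]>45)&(h[...,0]<80)&(h[...,1]>120)&(h[...,2]>40)).astype(np.uint8)
m=cv2.morphologyEx(m,cv2.MORPH_CLOSE,np.ones((15,15)))
n,l,st,c=cv2.connectedComponentsWithStats(m);im=im.copy()
for k in range(1,n):
    if st[k,4]>100:
        q=cv2.boxPoints(cv2.minAreaRect(np.argwhere(l==k)[:,::-1].astype(np.float32)));print(q.mean(0),st[k],px2w(i,q.mean(0),.013),[np.round(px2w(i,v,.013)[:2],3) for v in q])
save('w2.png',cv2.resize(im,None,fx=1.5,fy=1.5))
E
```

```text
clock: 4.3
tool_pos: [0.575, -0.2169, 0.2097]
eef_rot: [-2.217, -2.225, 0.0]
wrist_force: [0.1, 0.0, 1.0]
gripper_width: 0.0002
clock: 5.3
tool_pos: [0.575, -0.2169, 0.2097]
eef_rot: [2.217, 2.226, -0.0]
wrist_force: [-0.2, -1.1, -0.1]
gripper_width: 0.0001
clock: 6.3
tool_pos: [0.5751, -0.2169, 0.4015]
eef_rot: [2.216, 2.225, 0.001]
wrist_force: [0.5, 0.3, 0.2]
gripper_width: -0.0002
clock: 7.3
tool_pos: [0.5023, 0.1021, 0.3999]
eef_rot: [2.217, 2.225, 0.0]
wrist_force: [-0.0, 0.6, 0.2]
gripper_width: 0.0004
[0.50231494 0.10212533 0.39986325] [2.21714270e+00 2.22544388e+00 4.11131516e-04]
[249.79297 168.61795] [223 159  56  29 800] [0.49671183 0.10275809 0.013     ] [array([0.465, 0.108]), array([0.521, 0.123]), array([0.529, 0.098]), array([0.472, 0.081])]
```

View pics/w2.png

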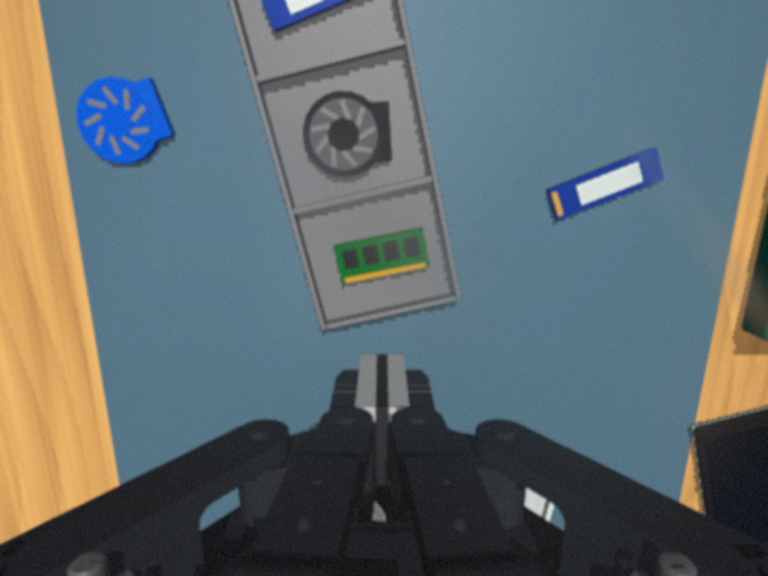

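The wrist view shows the spare memory, gold edge included, centred at (382,256) by its corners. That puts it at about (0.502, 0.101), which agrees with the other cameras, so I'll descend.

```bash
python3 -m creep '[[[-0.001,0.001,0.02,0,0,0,255],[0,0,0.035,0,0,0,255],[0,0,0.035,0,0,0,255],[0,0,0.035,0,0,0,255],[0,0,0.03,0,0,0,255],[0,0,0.02,0,0,0,255],[0,0,0.013,0,0,0,255],[0,0,0.004,0,0,0,255]]]'
python3 - <<'E'
from h import *
s=bot.read_state();print(s['tool_pos'],s['eef_rot'])
p=s['tool_pos']-[0,0,.173]
out=[]
for n,c in(('scene',(293,217)),('side',(237,172)),('wrist',(255,235))):
    i=imaging.camera_info(n);im=imaging.get_image(n).copy()
    print(n,'tip px',w2px(i,p),'under tip',w2px(i,[p[0],p[1],.013]))
    r=30 if n!='wrist' else 100
    x,y=c;out.append(cv2.resize(im[y-r:y+r,x-r:x+r],(260,260)))
save('p2.png',np.hstack(out))
E
```

```text
clock: 8.35
tool_pos: [0.5037, 0.0998, 0.2073]
eef_rot: [-2.217, -2.225, 0.001]
wrist_force: [-0.9, 0.8, 0.4]
gripper_width: -0.0002
[0.50371772 0.09983261 0.20728033] [-2.21703370e+00 -2.22522109e+00  8.40106341e-04]
scene tip px [292.40981155 211.71594882] under tip [291.66203066 218.26679267]
side tip px [236.22001444 166.93749092] under tip [236.5691435  173.01396874]
wrist tip px [255.01232873 250.23350549] under tip [254.93096938 233.70100298]
```

View pics/p2.png

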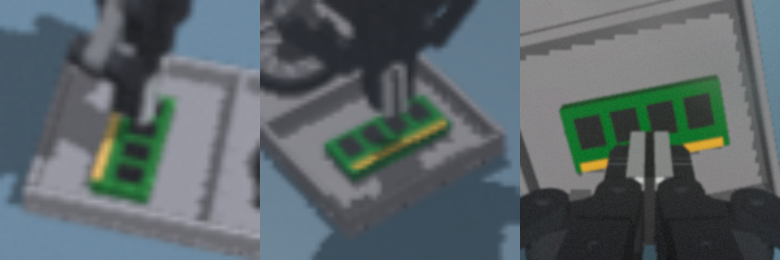

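The fingertips are over the spare memory's middle to within about 3 mm, with a clear gap. I'll trim that and settle.

```bash
python3 -m creep '[[[0.0015,-0.002,0,0,0,0,255],[0,0,0,0,0,0,255],[0,0,0,0,0,0,255],[0,0,0,0,0,0,255],[0,0,0,0,0,0,255],[0,0,0,0,0,0,255],[0,0,0,0,0,0,255],[0,0,0,0,0,0,255]]]'
python3 -m creep '[[[0,0,0,0,0,0,255],[0,0,0,0,0,0,255],[0,0,0,0,0,0,255],[0,0,0,0,0,0,255],[0,0,0,0,0,0,255],[0,0,0,0,0,0,255],[0,0,0,0,0,0,255],[0,0,0,0,0,0,255]]]'
python3 -c "
from h import *
s=bot.read_state();print(s['clock'],s['tool_pos'],s['wrist_force']);print(order.finish_job())"
```

```text
clock: 9.5
tool_pos: [0.5018, 0.1014, 0.2077]
eef_rot: [-2.217, -2.225, 0.0]
wrist_force: [0.1, -0.2, -0.3]
gripper_width: 0.0
clock: 10.5
tool_pos: [0.5018, 0.1013, 0.2077]
eef_rot: [-2.217, -2.226, -0.0]
wrist_force: [0.6, -0.5, 0.1]
gripper_width: 0.0003
10.5 [0.50181166 0.10134231 0.20770988] [ 0.56008922 -0.50567091  0.13234035]
the job is handed in; nothing more can be done
None
```

The job is handed in at 10.5 s. With the fingers shut, the arm pointed down at the red dot on the laptop's memory board, about 2 cm above it, for a little over 2 s. It then rose to about 23 cm fingertip height, crossed to the tray and is still pointing at the spare memory board.

- **Final position:** the tool is at (0.502, 0.101, 0.208), which puts the fingertips about 2.2 cm above the spare's top. It is within about 2 mm of the middle by estimate.
- **Contact:** wrist force readings stayed at noise level (under 2 N), and the pictures showed nothing touched or moved.
- **Disagreement:** the cameras differed by up to 6 mm in y (red dot: scene −0.213, side −0.217, wrist −0.219). I used the middle values and trimmed by the close wrist view. I took no picture after the last trims, which were under 3 mm.

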